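Clear the view plate and aim the inspection mirror

ROBOT

A 6-joint arm with a two-finger parallel gripper is mounted at the origin on the work surface. World frame = base frame: x ahead of the robot, y to its left, z up, the work surface at z = 0. Lengths are in m, angles in rad, forces in N, time in s.
With the tool pointing down it reaches from about 0.35 to 0.975 m from the base axis. Payload 4.9 kg.
Tool frame: the origin (TCP) lies on the centre line of the jaws, within the pads' length; the fingertips stand 22 mm ahead of it and the grasp point (between the pads) lies 3 mm ahead of it; z points along the fingers, y is the line along which they close (so a half turn about z gives the same grasp; the last joint's range is limited). The gripper opens to 85 mm and grips with 20 to 120 N. Pads are 22 mm wide; open, the fingers measure 114 mm over their backs; the gripper's body (76 mm by 85 mm) begins 54 mm behind the grasp point. The pads swing forward as they close: fully open they stand 13 mm farther back than shut.
Start: joints at [1.164, 0.053, 1.613, -0, 1.476, -0.119], TCP at [0.177, 0.599, 0.253] pointing down, gripper open.
Joint ranges: [-3.01, 3.01], [-1.01, 2.22], [0.06, 2.58], [-1.02, 4.17], [0.09, 2.62], [-3.14, 3.14]. Speed limits (rad/s): [2.57, 2.57, 3.14, 3.14, 3.14, 3.14].

INTERFACE

Orientations are given as a unit quaternion [x, y, z, w].
In Python, from workcell import bot, jaws, cams, ticket gives the robot as it stands. Calls block until the motion is done:
- bot.move_to(position, orientation): joint-space move of the TCP to a pose.
- bot.move_straight(position, frame=None, vel=0.15, stop_force=None): straight line of the TCP; frame=None keeps the orientation; vel is the mean speed in m/s. With stop_force (N) it stops when the force on the tool has changed by that much, and returns True; else False.
- bot.goto_joints(angles): joint-space move.
- jaws.gripper_to(opening, newtons=None): opening from 0.0 (shut) to 1.0 (fully open); newtons is the grip in N (None keeps the last); returns when the fingers have stopped.
- bot.hold(seconds).
- bot.solve_ik(position, orientation): joint angles nearest the present ones, or None.
- bot.observe(): the state.
- cams.read_camera(name): name is "scene" or "top"; returns a dict with "color" (480x640x3 uint8, blue, green, red), "range_z" (480x640 float32, m along the optical axis (not along the pixel's ray), 0 where there is no reading), "fx", "fy", "cx", "cy" (pixels), "distortion" ([k1, k2, p1, p2, k3] as OpenCV has them; the pictures are not rectified), "world_to_cam" (4x4, takes a point from world to camera coordinates). Camera axes: x right, y up, looking along -z (the intrinsics and any distortion apply to the point x, -y, -z); pixel columns grow to the right and rows downward; lengths in m; the calibration is good to about 2 mm. A picture is of the moment at which its call begins.
A pose or a line that the arm cannot do raises bot.MotionError and nothing moves.
- ticket.finish_job(): hands the job in; it is judged then, once.
The state is a dict: "t": time; "joint_positions": joint angles; "joint_velocities": joint speeds; "tau": joint torques, N m; "ee_pos": TCP position; "ee_rot": TCP orientation; "force": force on the tool from outside, world axes, zero at the start; "moment": the same for the moment, N m; "finger_gap": opening from 0.0 (shut) to 1.0 (fully open); "finger_force": force on a finger pad.
Only numpy, scipy, OpenCV 4.12 (cv2) and the standard library are available. Lean on these libraries where they do the work, as an engineer would, in place of code of your own. Each camera call takes 0.05 s, during which the arm holds its last target. There are 200 camera calls.

TASK

Pick up the scraper block and use it, not the fingers, to wipe the four loose yellow board chips off the grey view plate into the black tray at the plate's end, then put the scraper back down on the bench, clear of the station. Then take the orange pin of the sprung mirror and turn the mirror until the camera's red aiming spot sits on the green marker, so that the camera sees the marker in the mirror; finish while still holding the pin at that angle, because the spring turns the mirror back if it is let go. Leave the wire spool, the flux bottle and the jar where they stand.

Things in the scene. Friction and masses are not known exactly. Their poses are not given: they have to be found in the camera images.
- plate (a point): Centre of the top of the grey view plate, a raised slab of the fixed station, 80 (x) x 160 (y) mm, top 25 mm above the bench, with a 3 mm thick, 6 mm high lip outside each long side. Station axes: the black tray adjoins its -y end, the +y end is free; the screen (85 mm tall, marker cap 91) is at least 9 mm off the -x lip, the mirror (86 mm tall) 10 mm off the +x lip. Place and yaw of the station vary.
- tray (a point): Centre of the inner floor of the black catch tray, fixed on the station (same axes): 130 (x) x 100 (y) mm outside, walls 3 mm thick, 16 mm high, floor 3 mm above the bench. Its wall touches the plate's -y end and is 9 mm lower than the plate, so what is pushed off there drops in. 131 mm in -y of plate.
- pivot (a point): Point on the mirror's upright hinge axis at the line of sight's height, 55 mm above the bench; station axes. 83 mm in +x and 5 mm in -y from the plate's centre. The black camera (44 mm wide, top 77 mm high) stands in +y from it, lens 98 mm away, looking along -y at the pivot.
- mirror (a joint): Turn of the mirror about its upright hinge, rad: starts at 0, its rest stop, up to 0.65, growing counter-clockwise from above. A spring returns it to 0: 0.09 N m at 0, plus 0.3 N m per rad (1 to 3 N at the pin). The reflecting face passes through the hinge axis, the lever with the pin sticks out behind. The red spot goes round the pivot by twice the mirror's turn, the same way.
- pin (a point): Point on the axis of the orange upright pin that turns the mirror, 75 mm above the bench: 14 mm in diameter, free from 40 mm (flat lever below) to 98 mm above the bench, 85 mm from the hinge axis; round, so it may turn between the fingers along its arc. At rest it stands at -65 degrees from the pivot (0 = station +x, 90 = station +y) and turns with the mirror.
- spot (a point): The red aiming spot (10 mm), at the end of the thin red beam that leaves the camera and is folded at the mirror: what it falls on is what the camera sees. It runs along the curved screen, 155 mm from the pivot axis, 55 mm above the bench; light only, nothing to touch.
- marker (a point): Centre of the face of the green marker, 24 x 24 mm, on the inner side of the curved grey screen, 155 mm from the pivot axis, 55 mm above the bench, with a green cap on the screen's top edge above it. It is clipped at another place along the screen each time, 25 to 65 degrees counter-clockwise of the spot's rest place.
- scraper: Scraper block, standing on the bench; origin at the centre of its underside. Its x axis runs along the blade, z up.
- scraper_mid (a point): Centre of the scraper block, half-way up (35 mm above its underside). Blue blade block 68 (x) x 24 (y) x 35 (z) mm below, pale wooden grip 44 x 24 x 35 mm above it, both 24 mm thick and flush; 70 mm tall in all, about 0.12 kg.
- chip0_mid (a point): Centre of a loose yellow board chip, 16 x 10 x 7 mm, lying on the plate within 15 mm of its long middle line, 63 mm short to 18 mm past its centre along +y (-63 to +18 mm).
- chip1_mid (a point): Centre of a loose yellow board chip, 16 x 10 x 7 mm, lying on the plate within 15 mm of its long middle line, 63 mm short to 18 mm past its centre along +y (-63 to +18 mm).
- chip2_mid (a point): Centre of a loose yellow board chip, 16 x 10 x 7 mm, lying on the plate within 15 mm of its long middle line, 63 mm short to 18 mm past its centre along +y (-63 to +18 mm).
- chip3_mid (a point): Centre of a loose yellow board chip, 16 x 10 x 7 mm, lying on the plate within 15 mm of its long middle line, 63 mm short to 18 mm past its centre along +y (-63 to +18 mm).
- spool: Bystander: black spool of copper wire, 44 mm across, 40 mm tall; origin under its centre.
- flux: Bystander: amber flux bottle, 40 mm across, 85 mm tall; origin under its centre.
- jar: Bystander: white jar with blue cap, 48 mm across, 50 mm tall; origin under its centre.
Things that resemble listed ones, but are neither listed nor needed, are in the scene too. What is shaped like the scraper but purple or turquoise is not meant.

How it is judged:
By the outcome, as a careful person would: the job done as asked, in the order asked, and still so for the second after the job is handed in, while the arm keeps its last pose, push and grip.
It also fails if it takes over 61 s, if anything falls off the work surface, if the arm or the gripper's body presses on something with over 40 N, if the wrist force passes 120 N, or if a joint passes its speed limit or range.

## Working session

There is one attempt and no reset: what is moved stays moved. The work goes in short steps, each a Python script; the robot and the scene stay as the last script left them, time stands still between calls to the robot, and variables do not carry over. Pictures are saved under pics/ and viewed, at most 10 in all, crops included, and the job is handed in when it is done.

```bash
mkdir -p pics; ls; python3 - <<'E'
from workcell import bot, jaws, cams, ticket
import cv2, numpy as np
for n in ("scene","top"):
    c=cams.read_camera(n); cv2.imwrite(f"pics/{n}0.png",c["color"]); np.save(f"pics/{n}0.npy",c,allow_pickle=True)
    print(n,c["fx"],c["fy"],c["cx"],c["cy"],c["distortion"],np.round(np.linalg.inv(c["world_to_cam"]),3).tolist())
print(bot.observe())
E
```

```text
pics
scene 586.9211480682487 586.9211480682487 321.6288381391831 242.51129950039353 [-0.15454609  0.          0.          0.          0.        ] [[-0.68, -0.369, 0.633, 1.221], [0.732, -0.369, 0.572, 0.556], [0.023, 0.853, 0.521, 0.634], [0.0, 0.0, 0.0, 1.0]]
top 560.6394622976344 560.6394622976344 320.85550561208606 240.03226219251508 [-0.03678298  0.          0.          0.          0.        ] [[-0.02, 0.994, -0.109, 0.441], [-1.0, -0.018, 0.018, -0.035], [0.016, 0.11, 0.994, 1.258], [0.0, 0.0, 0.0, 1.0]]
{'t': 0.1, 'joint_positions': array([ 1.16402608e+00,  5.33025584e-02,  1.61417127e+00, -2.62619030e-05,
        1.47601753e+00, -1.19037486e-01]), 'joint_velocities': array([-1.76569122e-03, -1.96012534e-03, -3.46377261e-03, -5.22846107e-05,
        4.77939961e-03, -6.03092032e-04]), 'tau': array([ 2.34637682e-04, -3.94906497e+01, -3.71361458e+01, -1.47009318e-04,
        3.90472531e-03,  2.02639535e-05]), 'ee_pos': array([0.17717763, 0.59880374, 0.25216995]), 'ee_rot': array([ 1.43369307e-01,  9.89668803e-01, -9.20131877e-04, -2.34102211e-04]), 'force': array([-0.20814828,  0.48283728, -0.67352971]), 'moment': array([ 0.01567047, -0.05083169, -0.04317949]), 'finger_force': 0.0, 'finger_gap': 0.9984292158861154}
```

View pics/top0.png

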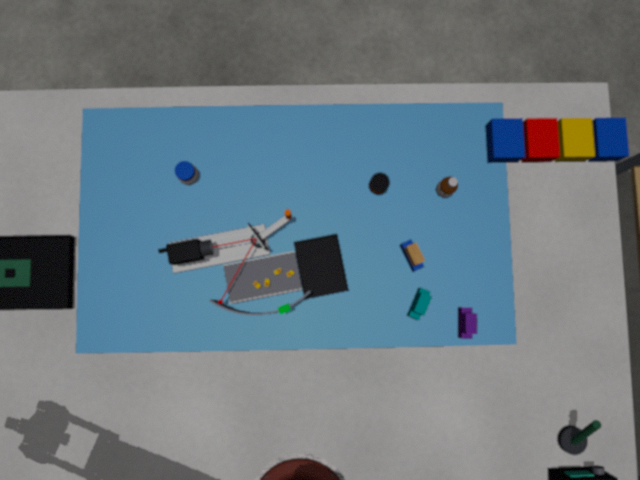

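View pics/scene0.png

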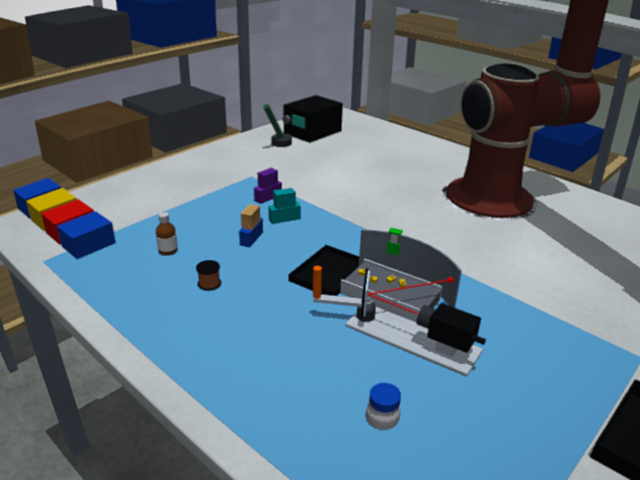

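The scraper candidates in the top view are:
- (412,255): blue blade with a pale wooden grip.
- (420,303): turquoise.
- (467,322): purple.
- (505,140) and (610,140): plain blue cubes.

The description matches (412,255). The station's tray end points image-right (about world -y), the chips are near (272,277), the pin is at (288,213) and the marker cap is at (285,309).

```bash
cat > h.py <<'E'
import numpy as np, cv2
def ray(c,uv):
    K=np.array([[c["fx"],0,c["cx"]],[0,c["fy"],c["cy"]],[0,0,1]])
    p=cv2.undistortPoints(np.float64(uv).reshape(-1,1,2),K,np.float64(c["distortion"])).reshape(-1,2)
    M=np.linalg.inv(c["world_to_cam"])
    d=np.c_[p[:,0],-p[:,1],-np.ones(len(p))]@M[:3,:3].T
    return M[:3,3],d
def onz(c,uv,z):
    o,d=ray(c,uv); return o+d*((z-o[2])/d[:,2])[:,None]
def proj(c,P):
    q=np.c_[np.atleast_2d(P),np.ones(len(np.atleast_2d(P)))]@c["world_to_cam"].T
    K=np.array([[c["fx"],0,c["cx"]],[0,c["fy"],c["cy"]],[0,0,1]])
    q=q[:,:3]*[1,-1,-1]
    return cv2.projectPoints(q,np.zeros(3),np.zeros(3),K,np.float64(c["distortion"]))[0].reshape(-1,2)
def blobs(c,lo,hi,roi=(0,0,640,480),amin=4):
    """hsv blobs: (area,centroid,mask) sorted by area"""
    m=cv2.inRange(cv2.cvtColor(c["color"],cv2.COLOR_BGR2HSV),lo,hi)
    k=np.zeros_like(m); x0,y0,x1,y1=roi; k[y0:y1,x0:x1]=m[y0:y1,x0:x1]
    n,l,s,ce=cv2.connectedComponentsWithStats(k)
    return sorted([(int(s[i,4]),ce[i],l==i) for i in range(1,n) if s[i,4]>=amin],key=lambda b:-b[0])
def pts(m): v,u=np.nonzero(m); return np.c_[u,v].astype(float)
def height(c,m):
    p=pts(m); r=c["range_z"][m]; o,d=ray(c,p); g=r>0
    return (o+d[g]*r[g][:,None])
E
python3 - <<'E'
import numpy as np,cv2
from h import *
c=np.load("pics/top0.npy",allow_pickle=True).item()
def show(n,bs,z,k=4):
    for a,ce,m in bs[:k]:
        h=height(c,m); P=onz(c,pts(m),z); r=cv2.minAreaRect((P[:,:2]*1000).astype(np.float32))
        print(n,a,ce.round(1),"z med",np.median(h[:,2]).round(3),"cen",onz(c,ce,z)[0,:2].round(4),"rect",np.round(r[0],1),np.round(r[1],1),round(r[2],1))
show("grip",blobs(c,(5,60,80),(20,200,255),(395,235,430,275)),.07)
show("blade",blobs(c,(108,130,30),(125,255,255),(395,235,430,275)),.035)
show("chips",blobs(c,(20,120,100),(35,255,255),(225,245,305,300)),.032,6)
show("pin",blobs(c,(5,150,120),(16,255,255),(275,200,300,225)),.098)
show("cap",blobs(c,(45,120,80),(75,255,255),(215,295,320,320)),.091)
show("spot",blobs(c,(0,150,120),(4,255,255),(205,290,235,312)),.055)
show("tray",blobs(c,(0,0,0),(180,255,45),(290,228,352,302)),.016,2)
im=c["color"]
a=cv2.resize(im[195:325,155:355],None,fx=4,fy=4,interpolation=2)
b=cv2.resize(im[230:285,385:445],None,fx=4,fy=4,interpolation=2); a[:220,560:800]=b
cv2.imwrite("pics/crop1.png",a)
E
```

```text
grip 218 [414.8 253.6] z med 0.07 cen [ 0.5389 -0.2563] rect [ 539.  -256.2] [41.9 23.2] 24.6
blade 104 [410.7 255.8] z med 0.034 cen [ 0.5372 -0.2536] rect [ 538.8 -255.9] [64.6 24.8] 24.7
chips 31 [290.2 273. ] z med 0.032 cen [0.5047 0.0113] rect [504.7  11.8] [ 9.8 15.6] 25.5
chips 30 [277.1 271.5] z med 0.032 cen [0.5085 0.04  ] rect [508.7  39.7] [ 9.8 15.6] 25.6
chips 30 [266.9 281.8] z med 0.031 cen [0.4865 0.0624] rect [486.   63.3] [10.9 13.1] 88.9
chips 28 [257.2 284.7] z med 0.032 cen [0.4805 0.0835] rect [481.   85.1] [15.5  9.2] 44.3
pin 22 [287.3 212.6] z med 0.098 cen [0.6276 0.0132] rect [627.8  13.8] [ 8.4 10.6] 89.2
cap 80 [283.9 308.4] z med 0.091 cen [0.4287 0.0232] rect [428.3  23.5] [14.1 24.1] 20.6
tray 2350 [320.6 265.6] z med 0.003 cen [ 0.5205 -0.0556] rect [520.2 -55. ] [124.   95.1] 10.0
```

View pics/crop1.png

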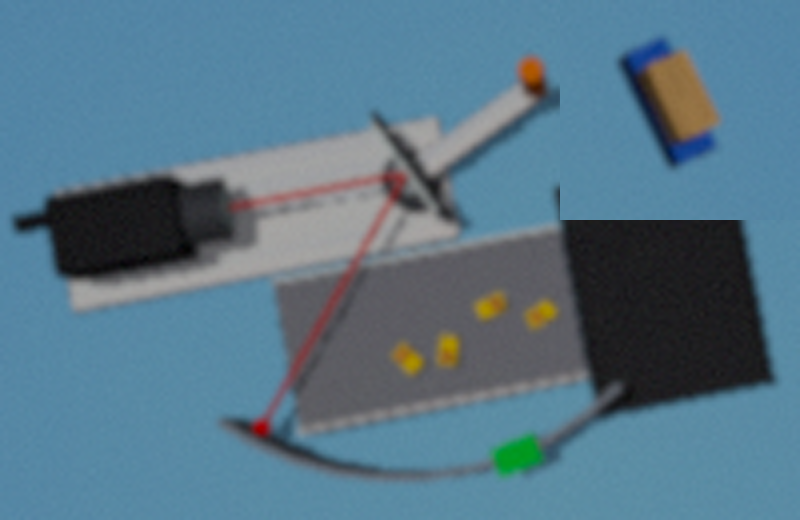

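The crop confirms the scraper at (412,255), with a blue blade and a wooden grip. The station yaw is about 10°, and the pin position agrees with the plate geometry predicted from the tray. Next I refine the plate and pick up the scraper.

```bash
cat >> h.py <<'E'
from scipy.spatial.transform import Rotation as R
def down(deg):
    a=np.radians(deg); x=np.array([np.cos(a),np.sin(a),0]); z=np.array([0,0,-1.])
    return R.from_matrix(np.c_[x,np.cross(z,x),z]).as_quat()
YAW=10.0
E
python3 - <<'E'
import numpy as np,cv2
from h import *
from workcell import bot,jaws
c=np.load("pics/top0.npy",allow_pickle=True).item()
# plate from depth: points at 25 mm in the plate area
m=np.zeros((480,640),bool); m[245:305,218:302]=1
h=height(c,m); uv=pts(m)[c["range_z"][m]>0]
ax=np.radians(10); X=np.array([np.cos(ax),np.sin(ax)]);Y=np.array([-X[1],X[0]])
rel=(h[:,:2]-[.4975,.074])
k=(abs(h[:,2]-.025)<.004)
s=np.c_[rel@X,rel@Y][k]; print("plate depth pts",k.sum(),np.percentile(s,[1,3,50,97,99],axis=0).round(4).tolist())
b=blobs(c,(0,0,70),(180,60,140),(218,245,302,305))
P=onz(c,pts(b[0][2]),.025); print("grey",b[0][0],cv2.minAreaRect((P[:,:2]*1000).astype(np.float32)))
h2=h[(abs(h[:,2]-.031)<.002)]; 
print("spot",onz(c,[220,301.7],.055))
for yaw in (24.6,204.6):
    for p,y in (([.539,-.256,.053],yaw),([.489,.123,.1],yaw-14.6),([.539,-.256,.173],yaw)):
        print(yaw,bot.solve_ik(p,down(y)))
E
```

```text
plate depth pts 2290 [[-0.0406, -0.078], [-0.038, -0.0751], [0.0006, -0.0003], [0.0383, 0.0758], [0.0399, 0.0787]]
grey 2513 ((510.4615478515625, 83.41442108154297), (116.4051513671875, 177.55760192871094), 9.942830085754395)
spot [[0.44510054 0.16083303 0.055     ]]
24.6 [-5.68082736e-01  1.90855172e-01  1.81953493e+00 -4.44089210e-16
  1.13120255e+00  5.73362595e-01]
24.6 [ 9.87308712e-02 -8.89929731e-02  2.02127057e+00 -4.44089210e-16
  1.20931506e+00  1.49499427e+00]
24.6 [-5.68082736e-01  4.81737780e-02  1.75468969e+00 -4.44089210e-16
  1.33872918e+00  5.73362595e-01]
204.6 [-5.68082736e-01  1.90855172e-01  1.81953493e+00 -4.44089210e-16
  1.13120255e+00 -2.56823006e+00]
204.6 [ 9.87308712e-02 -8.89929731e-02  2.02127057e+00 -4.44089210e-16
  1.20931506e+00 -1.64659838e+00]
204.6 [-5.68082736e-01  4.81737780e-02  1.75468969e+00 -4.44089210e-16
  1.33872918e+00 -2.56823006e+00]
```

The plate centre of (0.4975, 0.074) at yaw 10° is confirmed to under a millimetre. Picking now.

```bash
python3 - <<'E'
from h import *
from workcell import bot,jaws,cams
q=down(24.6); p=np.array([.539,-.256,0])
bot.move_to(p+[0,0,.18],q)
bot.move_straight(p+[0,0,.053],vel=.12,stop_force=8)
jaws.gripper_to(0.0,60)
o=bot.observe(); print(o["t"],o["finger_gap"],o["finger_force"],o["ee_pos"])
bot.move_straight(p+[0,0,.19],vel=.12)
# over plate start, station y=+50 mm
s=np.array([.4975,.074])+.050*np.array([-np.sin(np.radians(10)),np.cos(np.radians(10))])
bot.move_to([*s,.19],down(10))
o=bot.observe(); print(o["t"],o["finger_gap"],o["finger_force"],o["ee_pos"],o["force"])
ca=cams.read_camera("scene"); cv2.imwrite("pics/s1.png",cv2.resize(ca["color"][150:370,260:500],None,fx=2.5,fy=2.5))
E
```

```text
5.15 0.27402372158610205 59.571959206368774 [ 0.53916835 -0.25616056  0.05333328]
7.8667 0.27317312233778474 59.356041450519115 [0.48915459 0.1226436  0.19000737] [-0.10551843 -0.8232623  -1.52981164]
```

View pics/s1.png

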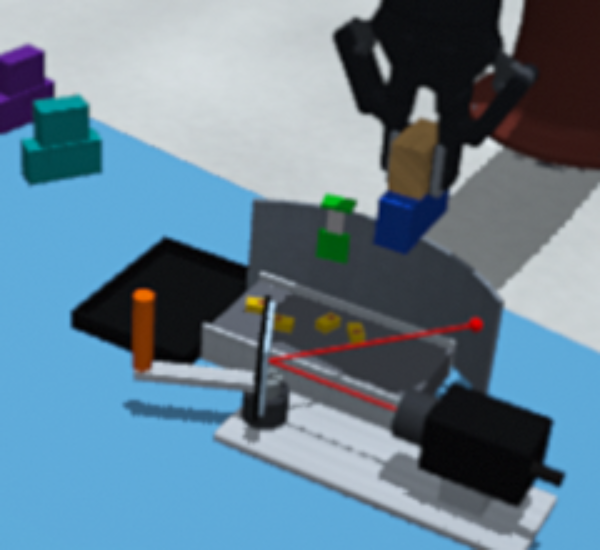

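The scraper is held upright at crop (415,170), and all four chips are still on the plate at (255-355, 300-335). I'll lower until contact and sweep.

```bash
python3 - <<'E'
from h import *
from workcell import bot,jaws,cams
a=np.radians(10); Y=np.array([-np.sin(a),np.cos(a)]); C=np.array([.4975,.074])
P=lambda y,z:[*(C+y*Y),z]
bot.move_straight(P(.05,.09),vel=.12)
hit=bot.move_straight(P(.05,.073),vel=.02,stop_force=5)
z=bot.observe()["ee_pos"][2]; print(hit,z)
assert .073<z<.083
z+=.0008
bot.move_straight(P(.05,z),vel=.02)
h=bot.move_straight(P(-.094,z),vel=.06,stop_force=25)
o=bot.observe(); print(h,o["t"],o["force"],o["ee_pos"],(o["ee_pos"][:2]-C)@Y)
bot.move_straight([*o["ee_pos"][:2],.19],vel=.15)
ca=cams.read_camera("scene"); cv2.imwrite("pics/s2.png",cv2.resize(ca["color"][150:370,260:500],None,fx=2.5,fy=2.5))
E
```

```text
True 0.07826589933742313
False 12.3083 [ 0.13899378  0.50169913 -1.061014  ] [ 0.51376926 -0.01842175  0.07904268] -0.09384277926332042
```

View pics/s2.png

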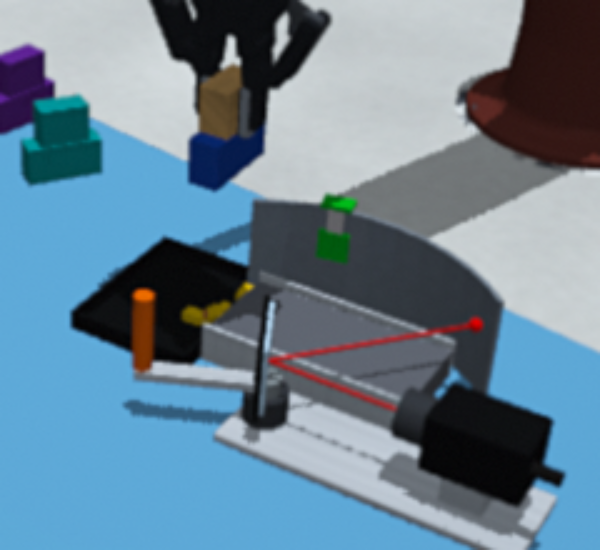

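The plate is clear, and yellow shows in the tray at (190-245, 290-315). I'll check the chip heights in the top view before putting the scraper down.

```bash
python3 - <<'E'
from h import *
from workcell import bot,jaws,cams
a=np.radians(10); X=np.array([np.cos(a),np.sin(a)]);Y=np.array([-X[1],X[0]]); C=np.array([.4975,.074])
bot.move_to([.539,-.256,.19],down(24.6))
c=cams.read_camera("top")
for A,ce,m in blobs(c,(20,110,60),(35,255,255),(215,225,360,305)):
    h=height(c,m); p=np.median(h,axis=0); print(A,ce.round(1),p.round(4),"plate xy",((p[:2]-C)@X).round(4),((p[:2]-C)@Y).round(4),h[:,2].min().round(4),h[:,2].max().round(4))
cv2.imwrite("pics/t2.png",cv2.resize(c["color"][220:310,210:360],None,fx=4,fy=4))
E
```

```text
155 [306.4 267.7] [ 0.5183 -0.0229  0.0094] plate xy 0.0037 -0.099 -0.0029 0.0255
50 [306.1 286. ] [ 0.4763 -0.0225  0.0058] plate xy -0.0376 -0.0913 -0.0027 0.0173
```

View pics/t2.png

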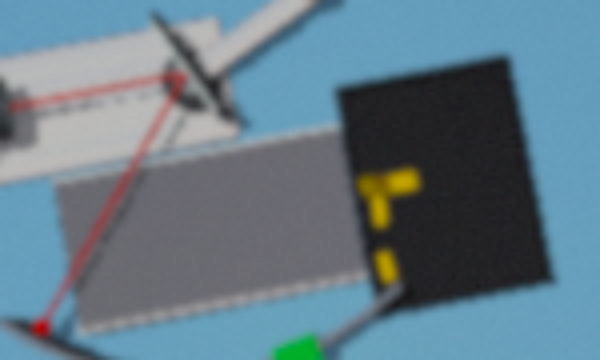

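```bash
python3 - <<'E'
from h import *
from workcell import bot,jaws,cams
p=np.array([.539,-.256,0])
bot.move_straight(p+[0,0,.062],vel=.12)
hit=bot.move_straight(p+[0,0,.050],vel=.02,stop_force=5); print(hit,bot.observe()["ee_pos"])
jaws.gripper_to(0.8,40)
bot.move_straight(p+[0,0,.2],vel=.2)
c=cams.read_camera("top")
a=np.radians(10); X=np.array([np.cos(a),np.sin(a)]);Y=np.array([-X[1],X[0]]); C=np.array([.4975,.074])
m=np.zeros((480,640),bool); m[262:272,298:317]=1
h=height(c,m); print((h[:,2]*1000).round().astype(int).reshape(10,-1)); print((((h[:,:2]-C)@Y)*1000).round().astype(int).reshape(10,-1)[5])
b=blobs(c,(5,60,80),(20,200,255),(395,235,430,275))[0]; print("grip",b[0],b[1],onz(c,b[1],.07),bot.observe()["t"])
E
```

```text
True [ 0.53909899 -0.2561962   0.05328243]Traceback (most recent call last):
  File "<stdin>", line 11, in <module>
ValueError: cannot reshape array of size 189 into shape (10,newaxis)
```

```bash
python3 - <<'E'
from h import *
from workcell import bot,jaws,cams
c=cams.read_camera("top"); np.save("pics/top3.npy",c,allow_pickle=True)
b=blobs(c,(5,60,80),(20,200,255),(380,235,440,285))
for x in b[:2]: print("grip",x[0],x[1],onz(c,x[1],.07),np.median(height(c,x[2])[:,2]))
print(bot.observe()["t"])
a=np.radians(10); Y=np.array([-np.sin(a),np.cos(a)]); C=np.array([.4975,.074])
r=c["range_z"][262:274,298:317]; v,u=np.mgrid[262:274,298:317]
o,d=ray(c,np.c_[u.ravel(),v.ravel()]); h=o+d*r.reshape(-1,1); h[r.ravel()==0]=0
print((h[:,2]*1000).round().astype(int).reshape(r.shape)); print((((h[:,:2]-C)@Y)*1000).round().astype(int).reshape(r.shape)[5])
im=c["color"][250:300,290:330]; cv2.imwrite("pics/t3.png",cv2.resize(im,None,fx=11,fy=11,interpolation=2))
E
```

```text
grip 8 [411.   258.75] [[ 0.52810791 -0.24765851  0.07      ]] 0.5111897761338196
grip 7 [413.71428571 256.42857143] [[ 0.53295823 -0.25365776  0.07      ]] 0.5112727677563194
17.4417
[[ 3  3  2  4  2  3  7  1  3  0  5  0 -1  2  1  4  1  3  4]
 [ 3  2  0  3  4 -1  4  0  3  5  0  7  2 11  9  1  2  5  0]
 [18  3  2  1  2 10 12  7  4 11 10 10  8 11 10  9  2  3  4]
 [17  2 19 22 18 16 18 13 10  9  8  8 12  9  8 12  0  2 -1]
 [20 15 23 21 21 20 17 16 14 11 11 12 13 13  7  9  2  2  0]
 [15 17 17 23 26 24 22 14 15 10  5  6  8  9 13 12  1  3  5]
 [20  3 22 23 23 24 17 13  6  8 10  8  2  3  4 -2 -2  3  5]
 [11 15  1 24 18 15 16 14  5  6  2  8  0  7  5  8 -3  6  3]
 [18 16  5  1  3 12 12 14  5  3  2  3 -1  2  3  7  5  1  4]
 [-2 14  4  3  8 10  8 14  4  3  5  7  4  1 -5  3  6  1  0]
 [ 5 19  7  4  0 13 14 14  4  0  3  7  2 -1  0  2  4 -1  4]
 [22 15  3 -1  4 14 12 10  6  1  4  2  2  5  1  6  4  1  2]]
[ -82  -84  -86  -88  -91  -93  -95  -97  -99 -102 -104 -106 -108 -110
 -112 -115 -117 -119 -121]
```

View pics/t3.png

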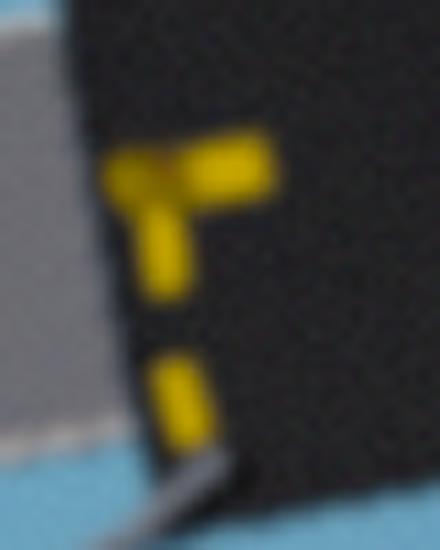

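All four chips are in the tray: three are flat, and one leans on them inside the wall with no part over the plate. The scraper is down at its original spot. Next I take the pin and turn the mirror to about 75% of the computed 0.45 rad.

```bash
cat >> h.py <<'E'
PIV=np.array([.580,.0835])
def pinpose(th,z=.078):
    a=np.radians(-55+th); return [*(PIV+.085*np.array([np.cos(a),np.sin(a)])),z], down(125+th)
def spotmark(c):
    """station angles (deg) about the pivot of spot and marker face, rays cut with the plane z=55 mm"""
    out={}
    roi=(330,220,470,310)
    for n,lo,hi in (("spot",(0,150,120),(6,255,255)),("marker",(45,120,60),(75,255,255))):
        out[n]=[(A,ce.round(1),) for A,ce,m in blobs(c,lo,hi,roi,3)]
    return out
E
python3 - <<'E'
from h import *
from workcell import bot,jaws,cams
p,q=pinpose(0)
bot.move_straight([.539,-.256,.25],vel=.2)
bot.move_to([p[0],p[1],.2],q)
jaws.gripper_to(.6,30)
c=cams.read_camera("top")
for x in blobs(c,(5,60,80),(20,200,255),(380,235,440,285))[:1]: print("grip",x[0],x[1],onz(c,x[1],.07),np.median(height(c,x[2])[:,2]))
print("hit",bot.move_straight(p,vel=.08,stop_force=8))
jaws.gripper_to(0,30)
o=bot.observe(); print(o["t"],o["finger_gap"],o["finger_force"],o["ee_pos"],o["force"])
for th in (5,10,15,20): bot.move_straight(*pinpose(th),vel=.05)
o=bot.observe(); print(o["t"],o["finger_gap"],o["finger_force"],o["force"])
c=cams.read_camera("scene"); print(spotmark(c)); np.save("pics/s4.npy",c,allow_pickle=True)
cv2.imwrite("pics/s4.png",cv2.resize(c["color"][150:370,260:500],None,fx=2.5,fy=2.5))
E
```

```text
grip 226 [413.46017699 254.42477876] [[ 0.53725378 -0.2532748   0.07      ]] 0.06980030345157084
hit False
21.4667 0.15881507435444117 29.730530977249146 [0.63012384 0.01466224 0.07853565] [ 4.04521073  3.26805375 -1.91930111]
22.6667 0.15409524695855356 30.120600163936615 [ 1.20760413 -2.81027153  3.59825458]
{'spot': [(12, array([410. , 253.5])), (5, array([376.2, 285.6]))], 'marker': [(154, array([392.7, 248.1])), (70, array([394.8, 231.4]))]}
```

View pics/s4.png

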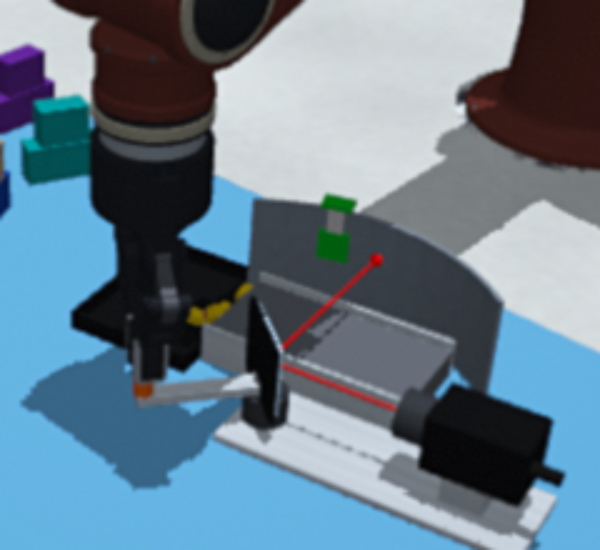

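The pin is held at crop (143,385). The spot at (376,260) is approaching the marker at (334,247). I'll work out both angles about the pivot and step to close the difference.

```bash
python3 - <<'E'
from h import *
from workcell import bot,jaws,cams
def ang(c,uv):
    d=onz(c,uv,.055)[0,:2]-PIV; return np.degrees(np.arctan2(d[1],d[0]))%360-10, np.hypot(*d)
def meas(c):
    s=spotmark(c); s["spot"]=[b for b in s["spot"] if b[1][1]<275]
    return s
c=np.load("pics/s4.npy",allow_pickle=True).item(); s=meas(c)
mk=ang(c,s["marker"][0][1]); print("marker",mk); sp=ang(c,s["spot"][0][1]); print("spot",sp)
th=20+(mk[0]-sp[0])/2; print("th",th)
assert 22<th<30
bot.move_straight(*pinpose((20+th)/2),vel=.04); bot.move_straight(*pinpose(th),vel=.04)
bot.hold(.3)
c=cams.read_camera("scene"); s=spotmark(c); print(s)
np.save("pics/s5.npy",c,allow_pickle=True); o=bot.observe(); print(o["t"],o["finger_gap"],o["finger_force"],o["force"])
cv2.imwrite("pics/s5.png",cv2.resize(c["color"][150:370,260:500],None,fx=2.5,fy=2.5))
for b in s["spot"]: print(ang(c,b[1]))
E
```

```text
marker (np.float64(191.01558749066322), np.float64(0.1523115210090578))
spot (np.float64(177.66633211135408), np.float64(0.15119993361923018))
th 26.67462768965457
{'spot': [(14, array([391.3, 248.8]))], 'marker': [(117, array([393.4, 247.8])), (70, array([394.8, 231.4]))]}
23.6167 0.15618099335761318 30.148242115974426 [ 3.48850896 -4.07224477  4.0194391 ]
(np.float64(191.68387928017242), np.float64(0.1488449877539886))
```

View pics/s5.png

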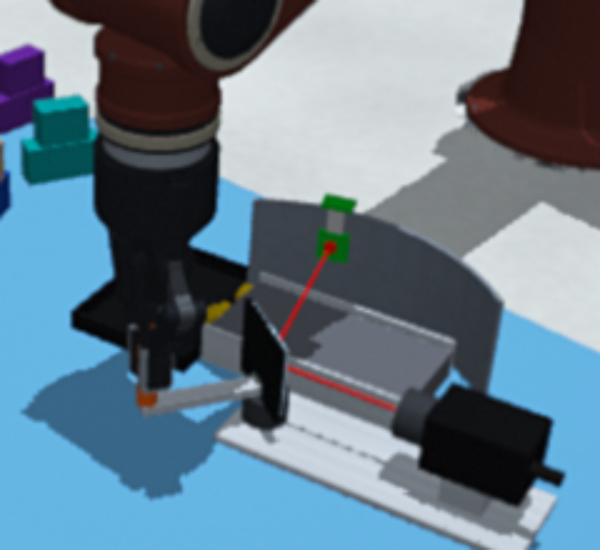

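The spot at (330,247) sits on the marker, whose centre is at (333,247), about 1.5 mm past it. A trim of 0.3° comes next, then I hand in.

```bash
python3 - <<'E'
from h import *
from workcell import bot,jaws,cams,ticket
bot.move_straight(*pinpose(26.37),vel=.02); bot.hold(.5)
c=cams.read_camera("scene"); s=spotmark(c); print(s); o=bot.observe(); print(o["t"],o["finger_force"],abs(o["joint_velocities"]).max())
sp=s["spot"][0][1]
if np.hypot(*(sp-[392.7,248.1]))<2.5: print(ticket.finish_job())
E
```

```text
{'spot': [(15, array([392.3, 248.9])), (4, array([374. , 281.5])), (3, array([378.7, 273. ]))], 'marker': [(116, array([393.1, 247.6])), (69, array([394.7, 231.3]))]}
24.4167 30.158815383911133 0.0023621513923829046
the job is handed in; nothing more can be done
None
```

I handed the job in at about 24 s: all four chips are in the tray (one leans on the others, inside the wall), the scraper is back where it stood, and the pin is still held with the red spot within a pixel of the green marker's centre.

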